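# Sort left- and right-hand castings and release the lot

### The job

Sort the three mirror-image iron castings by handedness: both left-hand ones into the blue tray, the right-hand one into the yellow tray, each set down gently (not dropped) to lie flat on the tray's floor with its boss up. Once all three are in, release the lot by pressing the long orange bar right down at its middle, so that both ends go down evenly, and let it come back up. Leave the two black round samples beside them where they are.

Things in the scene. Friction and masses are not known exactly. Their poses are not given: they have to be found in the camera images.
- left_a: LEFT-HAND iron casting, an L lying flat, boss up, about 0.4 kg. Arm 96 x 22 x 20 mm high. At one end a foot, 22 mm wide, juts out sideways to 42 mm from the arm's centre line: to +y (seen from above, foot end pointing away from you, it points left). Boss 19 mm wide, 7 high on the arm's foot end. Origin: mid-arm, underside; x along the arm to the foot end, z up. Grip across mid-arm (22 mm).
- left_b: LEFT-HAND iron casting, an L lying flat, boss up, about 0.4 kg. Arm 96 x 22 x 20 mm high. At one end a foot, 22 mm wide, juts out sideways to 42 mm from the arm's centre line: to +y (seen from above, foot end pointing away from you, it points left). Boss 19 mm wide, 7 high on the arm's foot end. Origin: mid-arm, underside; x along the arm to the foot end, z up. Grip across mid-arm (22 mm).
- right_a: RIGHT-HAND iron casting, an L lying flat, boss up, about 0.4 kg. Arm 96 x 22 x 20 mm high. At one end a foot, 22 mm wide, juts out sideways to 42 mm from the arm's centre line: to -y (seen from above, foot end pointing away from you, it points right). Boss 19 mm wide, 7 high on the arm's foot end. Origin: mid-arm, underside; x along the arm to the foot end, z up. Grip across mid-arm (22 mm).
- tray_left: blue open metal tray, fixed to the bench, outside 230 (x) x 170 (y) x 30 mm high, walls and floor 4 mm thick; white left-hand silhouette painted on its floor. Origin: centre of its underside.
- tray_right: yellow open metal tray, fixed to the bench, outside 230 (x) x 170 (y) x 30 mm high, walls and floor 4 mm thick; white right-hand silhouette painted on its floor. Origin: centre of its underside.
- switch_base: grey base of the lot-release bar switch, fixed to the bench, 70 (x) x 270 (y) x 22 mm high; origin: centre of its underside; the bar runs along its y
- bar_mid (a point): middle of the bar's top, marked by a black line across the orange bar; the bar is 240 mm long (along the base's y), 30 mm wide, 12 mm thick, its top 54 mm above the bench when up
- bar_travel (a joint): how far the bar's middle is down, m: 0 up, 0.010 at the stop; sprung, starts to move at 2 N, 7 N at the stop, comes back up by itself; the switch works from 0.007
- bar_tilt (a joint): rocking of the bar about its middle, rad: 0 level, + when its end on the base's +y side is higher; sprung (3 N m per rad), stops at 0.12 either way; pressing off-centre tips it. A proper press is within 0.04, and 0.09 racks it
- puck_a: black round mounted sample, 32 mm across, 18 mm high; bystander
- puck_b: the second black round mounted sample, 32 mm across, 18 mm high; bystander
Not all that is in view belongs to the job. Leave any turquoise look-alike of the right_a alone. What is shaped like the left_b but green or red is not meant.

How it is judged:
By the outcome, as a careful person would: the job done as asked, in the order asked, and still so for the second after the job is handed in, with the robot touching nothing.
It also fails if it takes over 72 s, if anything falls off the work surface, if the arm or the gripper's body presses on something with over 40 N, if the wrist force passes 120 N, or if a joint passes its speed limit or range.

### The arm

A 7-joint arm with a two-finger parallel gripper is mounted at the origin on the work surface. World frame = base frame: x ahead of the robot, y to its left, z up, the work surface at z = 0. Lengths are in m, angles in rad, forces in N, time in s.
With the tool pointing down it reaches from about 0.4 to 0.85 m from the base axis. Payload 10.4 kg.
Tool frame: the origin (TCP) lies between the finger pads; the fingertips stand 22 mm ahead of it and the grasp point (between the pads) lies 3 mm ahead of it; z points along the fingers, y is the line along which they close (so a half turn about z gives the same grasp; the last joint's range is limited). The gripper opens to 85 mm and grips with 20 to 120 N. Pads are 22 mm wide; open, the fingers measure 114 mm over their backs; the gripper's body (76 mm by 85 mm) begins 54 mm behind the grasp point. The pads swing forward as they close: fully open they stand 13 mm farther back than shut.
Start: joints at [1.15, 0.332, -0.065, 1.46, 0.022, 1.35, -0.088], TCP at [0.242, -0.576, 0.253] pointing down, gripper open.
Joint ranges: [-2.6, 2.6], [-0.5, 2.12], [-1.47, 1.34], [0.16, 2.42], [-1.27, 4.41], [0.06, 2.06], [-2.6, 2.6]. Speed limits (rad/s): [2.22, 2.22, 2.79, 2.79, 3.14, 3.14, 3.14].

### API

Orientations are given as a unit quaternion [x, y, z, w].
In Python, from workcell import manip, camera, ticket, boxes_of, outline_of gives the robot as it stands.
- The arm moves only by the tool carry_out, never from a script. Its argument "deltas" is a list of rows, each a list of 5 numbers: the shift along the tool's x, y, z as a fraction of full scale, then the turn about the tool's z as a fraction of full scale, then the opening, from -1 (shut) to 1 (fully open), so that 0 is half open. In form: [[tx, ty, tz, spin, gripper], ...]. A call has 1 to 20 rows; each row is the pose to reach, as a shift and turn from the pose commanded when the call began, along the tool's axes at that moment; what a row does not reach only later rows make up. Full scale, the value 1, is 150 mm for a shift and 30 degrees for a turn. A row lasts 1/8 s, in which the tool goes at most 62.5 mm and 10.7 degrees, less where a joint would pass 70% of its speed; a pose out of reach is approached as far as the arm can. A call with a number of a shift or a turn outside -1 to 1 is refused whole. A call with a gripper value outside its range is refused whole. The fingers move at their own pace and stop on an object; "force" is the grip in N (left out, the last holds). Time passes only in rows, so rows that repeat a pose let the fingers close. It gives the time, the measured TCP pose, the force, the opening and the grip force at its end, in the units of the state.
- manip.get_obs(): the state, without advancing time (a new reading comes with each control period).
- camera(name): name is "scene" or "top"; returns a dict with "img" (400x640x3 uint8, red, green, blue), "depth" (400x640 float32, m along the optical axis (not along the pixel's ray), 0 where there is no reading), "vertical_fov" (degrees; the focal length in pixels is half the picture's height over the tangent of half this angle, whatever the lens; pixels are square), "cx", "cy" (the principal point, pixels), "R" (3x3) and "t" (3): a world point X has camera coordinates R X + t. Camera axes: x right, y down, z forward; pixel columns grow to the right and rows downward; lengths in m; the calibration is good to about 2 mm. A picture is of the moment at which its call begins.
- ticket.hand_in(): hands the job in; it is judged then, once.
Trained networks look in a picture, given as the dict that the camera call returned (one of the last four; its "shot" number tells which), for a name from the list of things; names that differ only in an ending like _2 or _b are one class to them, and where a whole thing is asked for, a point or a joint stands for the part that bears it (a point fixed in the world has none). Each returns a list of dicts, best first, with "conf" (0 to 1); they miss things now and then, are a little off and sometimes report something else, mostly with a low value. They report only what shows in the picture. A call takes as long as a camera call. They do not tell look-alikes from the thing itself.
- boxes_of(query, picture): "position" ([x, y, z] in m, in world coordinates, good to about 4 mm: the middle of the surface that is visible of it).
- outline_of(query, picture): "region" (400x640 bool, what is visible of it).
The state is a dict: "clock": time; "joint_pos": joint angles; "joint_velocities": joint speeds; "tau": joint torques, N m; "position": TCP position; "ee_rot": TCP orientation; "ft_force": force on the tool from outside, world axes, zero at the start; "torque": the same for the moment, N m; "grip_width": opening from 0.0 (shut) to 1.0 (fully open); "grasp_force": force on a finger pad.
Only numpy, scipy, OpenCV 4.12 (cv2) and the standard library are available. Lean on these libraries where they do the work, as an engineer would, in place of code of your own. Each camera call takes 0.05 s, during which the arm holds its last target. There are 200 camera calls.

## Working session

There is one attempt and no reset: what is moved stays moved. The work goes in short steps, Python scripts to look and compute and a tool call to move; the robot and the scene stay as the last step left them, time stands still between calls to the robot, and variables do not carry over. Pictures are saved under pics/ and viewed, at most 10 in all, crops included, and the job is handed in when it is done.

Besides the shell and the picture viewer there is one more tool, called after ">>>" as a command line: name --pt "numbers of a row" for each row, then --argument value for the rest. carry_out: Moves the arm, as the interface text tells. Its arguments: {"type":"object","properties":{"deltas":{"type":"array","items":{"type":"array","items":{"type":"number"}}},"force":{"type":"number"}},"required":["deltas"]}

```bash
mkdir -p pics; cat > h.py <<'E'
import numpy as np,cv2
from workcell import manip,camera,ticket,boxes_of,outline_of
def pts(p):
    h,w=p["depth"].shape; f=h/2/np.tan(np.radians(p["vertical_fov"])/2)
    v,u=np.mgrid[:h,:w]; d=p["depth"]
    c=np.stack([(u-p["cx"])/f*d,(v-p["cy"])/f*d,d],-1)
    return (c-p["t"])@p["R"]
def save(p,n): cv2.imwrite("pics/"+n,p["img"][:,:,::-1])
E
python3 - <<'E'
from h import *
for n in("top","scene"):
    p=camera(n); save(p,n+"1.png"); P=pts(p); np.savez("/tmp/"+n,P=P,img=p["img"])
    for q in("left_a","right_a","tray_left","tray_right","switch_base","bar_mid","puck_a"):
        for b in boxes_of(q,p):
            if b["conf"]>.2: print(n,q,np.round(b["position"],3),round(b["conf"],2))
o=manip.get_obs(); print(o)
E
```

```text
top left_a [ 0.171 -0.295  0.023] 0.68
top left_a [0.708 0.042 0.048] 0.63
top left_a [ 0.32  -0.216  0.023] 0.57
top left_a [ 0.563 -0.02   0.019] 0.53
top left_a [ 0.427 -0.091  0.018] 0.52
top left_a [0.706 0.047 0.054] 0.44
top right_a [0.418 0.071 0.014] 0.79
top right_a [0.319 0.459 0.021] 0.79
top right_a [0.258 0.246 0.018] 0.55
top right_a [0.704 0.047 0.053] 0.54
top tray_left [ 0.541 -0.312  0.004] 0.79
top tray_right [0.49  0.305 0.004] 0.92
top switch_base [0.698 0.048 0.02 ] 0.58
top bar_mid [0.708 0.046 0.052] 0.88
top puck_a [0.599 0.149 0.019] 0.58
top puck_a [ 0.605 -0.156  0.015] 0.49
scene left_a [ 0.174 -0.302  0.013] 0.93
scene left_a [ 0.326 -0.218  0.021] 0.82
scene left_a [ 0.43  -0.091  0.016] 0.76
scene left_a [ 0.57  -0.023  0.02 ] 0.7
scene right_a [0.429 0.065 0.022] 0.65
scene right_a [0.336 0.456 0.018] 0.56
scene right_a [0.269 0.24  0.022] 0.51
scene tray_left [ 0.545 -0.314  0.002] 0.63
scene tray_right [0.496 0.304 0.004] 0.79
scene switch_base [0.725 0.026 0.023] 0.67
scene bar_mid [0.713 0.034 0.053] 0.68
scene puck_a [ 0.609 -0.161  0.02 ] 0.63
scene puck_a [0.596 0.143 0.021] 0.53
scene puck_a [ 0.569 -0.02   0.018] 0.24
{'clock': 0.8, 'joint_pos': array([ 1.15042568,  0.33220389, -0.06471299,  1.46010045,  0.02158869,
        1.34992368, -0.08852056]), 'joint_velocities': array([-0.00030212, -0.00084491,  0.00038575,  0.00087845, -0.00107104,
        0.00119082, -0.00178324]), 'tau': array([-2.01212636e-06, -6.25176072e+01,  4.92727698e-02, -3.91807044e+01,
        1.65584899e-02,  1.74799832e-03, -3.13724343e-05]), 'position': array([ 0.24213272, -0.57620313,  0.25333491]), 'ee_rot': array([9.80288163e-01, 1.97573068e-01, 2.14887630e-05, 2.49509283e-05]), 'ft_force': array([-0.14685468,  0.10906629, -0.39417001]), 'torque': array([ 0.03570112, -0.03470927, -0.02727732]), 'grasp_force': 0.0, 'grip_width': 0.9988251992863755}
```

View pics/top1.png

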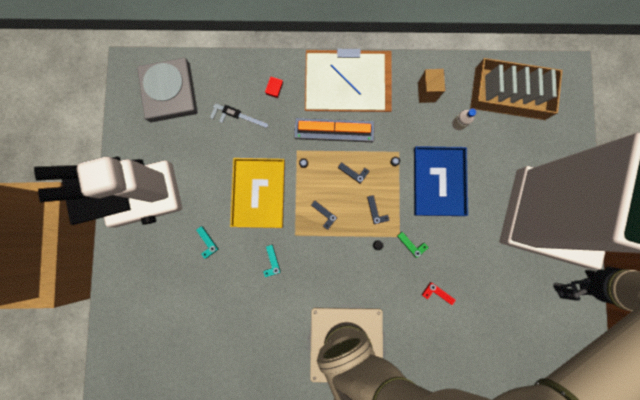

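View pics/scene1.png

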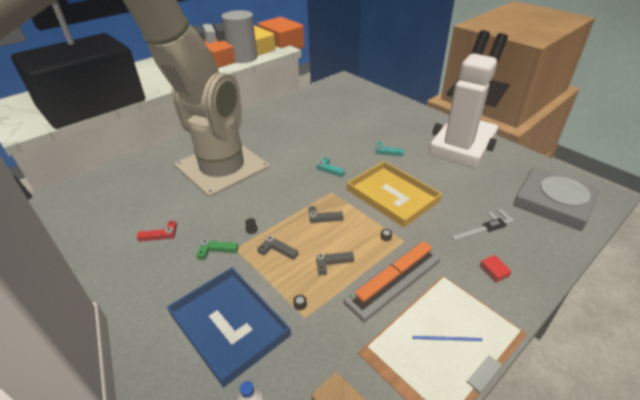

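The top view shows three dark castings on the wooden board at about (352,172), (324,212) and (376,209). The blue tray is at (440,181), the yellow tray at (258,193) and the bar at (335,127). I'll fit L templates to the castings to get each pose and handedness.

```bash
cat > fit.py <<'E'
from h import *
from scipy.optimize import minimize
def model(s):
    # grid of sample points of the L (arm + foot), handedness s
    a=np.mgrid[-48:48.1:2,-11:11.1:2].reshape(2,-1).T
    b=np.mgrid[26:48.1:2,11:42.1:2].reshape(2,-1).T
    m=np.vstack([a,b])/1000.; m[:,1]*=s; return m
def inL(q,s):
    x,y=q[:,0],q[:,1]*s
    d1=np.maximum(abs(x)-.048,abs(y)-.011); d2=np.maximum(abs(x-.037)-.011,abs(y-.0155)-.0265)
    return np.minimum(d1,d2)
def fit(xy,s):
    best=None; c=xy.mean(0)
    mc=model(s).mean(0)
    # raster the data for the reverse term
    from scipy.spatial import cKDTree
    t=cKDTree(xy); m=model(s)
    def cost(p):
        ca,sa=np.cos(p[2]),np.sin(p[2]); R=np.array([[ca,-sa],[sa,ca]])
        d=np.clip(inL((xy-p[:2])@R,s),0,None); e=t.query(m@R.T+p[:2])[0]
        return (d**2).mean()*1e6+(np.clip(e-.002,0,None)**2).mean()*1e6
    for a in np.arange(0,2*np.pi,np.pi/6):
        ca,sa=np.cos(a),np.sin(a); R=np.array([[ca,-sa],[sa,ca]])
        r=minimize(cost,[*(c-R@mc),a],method="Nelder-Mead",options=dict(initial_simplex=np.array([[0,0,0],[.01,0,0],[0,.01,0],[0,0,.3]])+[*(c-R@mc),a]))
        if best is None or r.fun<best.fun: best=r
    return best
E
python3 - <<'E'
from fit import *
for n in("top","scene"):
    z=np.load(f"/tmp/{n}.npz"); P,img=z["P"],z["img"].astype(int)
    reg=(P[...,0]>.33)&(P[...,0]<.66)&(abs(P[...,1]-.0)<.17)
    wood=reg&(img[...,0]-img[...,2]>60); print(n,"wood z",np.median(P[wood][:,2]))
    m=reg&(img.max(-1)<105)&(img[...,0]-img[...,2]<40)&(P[...,2]>-.01)
    k,lab,st,cen=cv2.connectedComponentsWithStats(m.astype(np.uint8))
    for i in range(1,k):
        if st[i,4]<60: continue
        Q=P[lab==i]; print(st[i],np.round(Q.mean(0),3),np.round(np.percentile(Q[:,2],[5,50,95]),3))
        Q=Q[Q[:,2]>np.median(Q[:,2])-.012]
        for s in(1,-1):
            r=fit(Q[:,:2],s); print("  ",s,round(r.fun,2),np.round(r.x[:2],4),round(np.degrees(r.x[2])%360,1))
    img2=cv2.cvtColor(img.astype(np.uint8),cv2.COLOR_RGB2HSV)
    for nm,lo,hi in(("yellow",20,32),("blue",105,125),("orange",5,14)):
        mm=(img2[...,0]>=lo)&(img2[...,0]<=hi)&(img2[...,1]>170)&(P[...,0]>.35)&(P[...,0]<.8)&(abs(P[...,1])<.45)
        if nm=="yellow": mm&=(P[...,1]>.18)
        if nm=="blue": mm&=(P[...,1]<-.18)
        if nm=="orange": mm&=(P[...,2]>.045)&(P[...,2]<.062)&(P[...,0]>.66)
        Q=P[mm]; r=cv2.minAreaRect((Q[:,:2]*1000).astype(np.float32)); print(nm,len(Q),r,np.round(np.percentile(Q[:,2],[2,50,98]),3))
    save({"img":cv2.resize(img.astype(np.uint8)[140:250,220:480],None,fx=3,fy=3)},"c.png") if n=="top" else 0
E
```

```text
top wood z 0.0014196374445534048
[338 163  31  20 190] [ 0.562 -0.012  0.026] [0.013 0.02  0.024]
   1 190.53 [0.5654 0.0014] 207.9
   -1 152.33 [ 0.558  -0.0343] 113.9
[367 196  22  28 191] [ 0.435 -0.088  0.026] [0.014 0.02  0.025]
   1 123.12 [ 0.443  -0.0803] 174.5
   -1 111.6 [ 0.4176 -0.1037] 75.1
[312 201  21  28 178] [0.42  0.083 0.041] [0.017 0.021 0.025]
   1 29.62 [0.4131 0.075 ] 14.7
   -1 9.94 [0.4264 0.0826] 226.3
yellow 3175 ((488.8665771484375, 301.9455261230469), (170.0880889892578, 229.10885620117188), 89.94847869873047) [0.    0.006 0.033]
blue 3076 ((585.0399780273438, -305.7118225097656), (169.9674530029297, 325.96234130859375), 89.63433074951172) [-0.     0.005  0.033]
orange 141 ((729.287841796875, -126.66390991210938), (61.967323303222656, 594.9625244140625), 6.898029804229736) [0.046 0.053 0.058]
scene wood z -0.000249271582797285
[311 214  31   8 153] [0.439 0.073 0.016] [0.008 0.017 0.021]
   1 51.17 [0.4394 0.0665] 43.5
   -1 46.44 [0.431  0.0719] 68.8
[249 222   9  12  75] [ 0.334 -0.103  0.019] [0.005 0.018 0.034]
   1 428.63 [ 0.3365 -0.1115] 73.8
   -1
[... 287 characters left out ...]
0.0131] 73.0Traceback (most recent call last):
  File "<stdin>", line 20, in <module>
    return _quantile_unchecked(
        a, q, axis, out, overwrite_input, method, keepdims, weights)
    return _ureduce(a,
                    func=_quantile_ureduce_func,
    ...<5 lines>...
                    overwrite_input=overwrite_input,
                    method=method)
    r = func(a, **kwargs)
    result = _quantile(arr,
                       quantiles=q,
    ...<2 lines>...
                       out=out,
                       weights=wgt)
    slices_having_nans = np.isnan(arr[-1, ...])
                                  ~~~^^^^^^^^^
IndexError: index -1 is out of bounds for axis 0 with size 0
```

View pics/c.png

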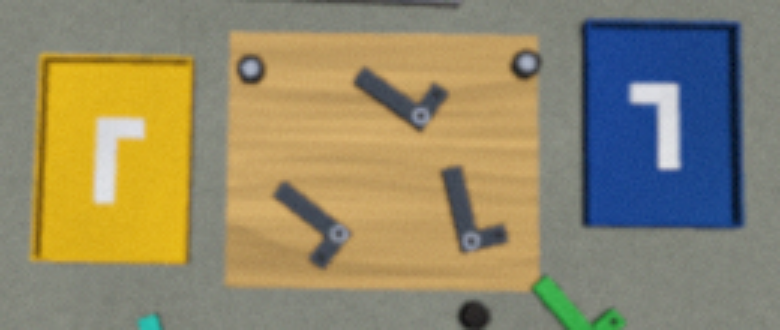

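Facing along each arm to its boss end: the castings at (352,172) and (376,209) have the foot on the left, so they are left-hand. The one at (324,212) is right-hand. Some depth readings are outliers, so I'll refit by intersecting rays with known planes.

```bash
cat >> h.py <<'E'
def plane(p,z):
    h,w=p["depth"].shape; f=h/2/np.tan(np.radians(p["vertical_fov"])/2)
    v,u=np.mgrid[:h,:w]; d=np.stack([(u-p["cx"])/f,(v-p["cy"])/f,np.ones((h,w))],-1)@p["R"]
    o=-p["t"]@p["R"]; return o+d*((z-o[2])/d[...,2])[...,None]
E
cat > castings.py <<'E'
from fit import *
def castings(p,box=(.34,.65,-.165,.165),verbose=0):
    img=p["img"].astype(int); P=plane(p,.02); out=[]
    reg=(P[...,0]>box[0])&(P[...,0]<box[1])&(P[...,1]>box[2])&(P[...,1]<box[3])
    m=(reg&(img[...,0]-img[...,2]<28)).astype(np.uint8)
    m=cv2.morphologyEx(m,cv2.MORPH_CLOSE,np.ones((2,2),np.uint8))
    k,lab,st,cen=cv2.connectedComponentsWithStats(m)
    for i in range(1,k):
        if not 100<st[i,4]<400: continue
        Q=P[lab==i][:,:2]; rs=[(fit(Q,s),s) for s in(1,-1)]
        for r,s in rs: print(st[i],s,round(r.fun,2),np.round(r.x[:2],4),round(np.degrees(r.x[2])%360,1))
E
python3 - <<'E'
from castings import *
p=camera("top"); castings(p)
hsv=cv2.cvtColor(p["img"],cv2.COLOR_RGB2HSV)
for nm,lo,hi,z,b in(("yellow",20,32,.03,(.35,.65,.18,.42)),("blue",105,125,.03,(.4,.7,-.42,-.2)),("orange",3,18,.054,(.66,.76,-.12,.2))):
    P=plane(p,z); m=(hsv[...,0]>=lo)&(hsv[...,0]<=hi)&(hsv[...,1]>140)&(P[...,0]>b[0])&(P[...,0]<b[1])&(P[...,1]>b[2])&(P[...,1]<b[3])
    k,lab,st,cen=cv2.connectedComponentsWithStats(cv2.morphologyEx(m.astype(np.uint8),cv2.MORPH_CLOSE,np.ones((5,5)))); i=1+st[1:,4].argmax()
    Q=P[lab==i]; print(nm,len(Q),cv2.minAreaRect((Q[:,:2]*1000).astype(np.float32)))
P=plane(p,.004)
for q in("tray_left","tray_right"):
    b=[0.541,-.312] if q[5]=="l" else [.49,.303]
    m=(hsv[...,1]<80)&(hsv[...,2]>150)&(abs(P[...,0]-b[0])<.1)&(abs(P[...,1]-b[1])<.07)
    print(q,m.sum(),cv2.minAreaRect((P[m][:,:2]*1000).astype(np.float32)))
P=plane(p,.018)
for q in [(.6,.147),(.605,-.157),(.334,-.103)]:
    m=(np.hypot(P[...,0]-q[0],P[...,1]-q[1])<.03)&(p["img"].max(-1)<80); print("puck",P[m][:,:2].mean(0))
E
```

```text
[340 164  30  20 223] 1 0.27 [ 0.5568 -0.0099] 234.8
[340 164  30  20 223] -1 16.26 [ 0.5634 -0.0116] 254.6
[369 197  21  28 229] 1 0.24 [ 0.4342 -0.0863] 193.8
[369 197  21  28 229] -1 16.73 [ 0.4382 -0.092 ] 213.4
[313 202  25  28 218] 1 15.24 [0.4226 0.084 ] 213.1
[313 202  25  28 218] -1 0.33 [0.4265 0.0782] 232.9
[300 236 100   5 207] 1 1941.76 [ 0.349  -0.0105] 52.1
[300 236 100   5 207] -1 1919.71 [ 0.3306 -0.0096] 127.8
yellow 3295 ((488.9139404296875, 302.4314880371094), (172.54808044433594, 230.76171875), 89.64598083496094)
blue 3191 ((535.35498046875, -303.8167419433594), (168.8751983642578, 228.2500762939453), 89.34932708740234)
orange 695 ((706.6091918945312, 51.095008850097656), (238.05645751953125, 32.593482971191406), 88.21527862548828)
tray_left 278 ((534.1864013671875, -303.9385986328125), (95.54840087890625, 53.53074264526367), 0.6533957123756409)
tray_right 252 ((489.38555908203125, 301.0068664550781), (51.524375915527344, 96.31182098388672), 89.08470916748047)
puck [0.58458469 0.15228281]
puck [ 0.59598412 -0.15383218]
puck [ 0.3208652  -0.09675976]
```

```bash
cat > plan.py <<'E'
import sys
from h import *
from scipy.spatial.transform import Rotation as R
def plan(*wps):
    o=manip.get_obs(); M=R.from_quat(o["ee_rot"]).as_matrix(); yaw=np.degrees(np.arctan2(M[1,0],M[0,0])); pos=o["position"]
    print("t",round(o["clock"],2),"pos",np.round(pos,4),"yaw",round(yaw,2),"tilt",round(np.degrees(np.arccos(-M[2,2])),2),"w",round(o["grip_width"]*85,1),"gf",round(o["grasp_force"],1),"F",np.round(o["ft_force"],1),"q",np.round(o["joint_pos"],2))
    for x,y,z,th in wps:
        d=np.array([x,y,z])-pos; s=(yaw-th+90)%180-90
        a=np.radians(yaw); D=np.array([d[0]*np.cos(a)+d[1]*np.sin(a),d[0]*np.sin(a)-d[1]*np.cos(a),-d[2]])/.15
        print("to",(x,y,z,th),"deltas",np.round(D,3),"spin",round(s/30,3))
if __name__=="__main__": plan(*[tuple(map(float,a.split(","))) for a in sys.argv[1:]])
E
python3 plan.py .434,-.086,.12,13.8
```

```text
t 0.85 pos [ 0.2421 -0.5762  0.2533] yaw 22.79 tilt 0.0 w 84.8 gf 0.0 F [ 0.6 -0.2 -0.5] q [ 1.15  0.33 -0.06  1.46  0.02  1.35 -0.09]
to (0.434, -0.086, 0.12, 13.8) deltas [ 2.445 -2.517  0.889] spin 0.3
```

>>> carry_out --pt "0.27 -0.28 0 0 0.2" --pt "0.54 -0.56 0 0 0.2" --pt "0.82 -0.84 0 0 0.2" --pt "0.82 -0.84 0 0 0.2" --force 60

```text
clock: 1.35
position: [0.3094, -0.4086, 0.254]
ee_rot: [0.98, 0.201, 0.001, 0.0]
ft_force: [-0.3, -0.3, 0.3]
grip_width: 0.6
grasp_force: 0.0
```

>>> carry_out --pt "0.27 -0.28 0 0 0.2" --pt "0.54 -0.56 0 0 0.2" --pt "0.82 -0.84 0 0 0.2" --pt "0.82 -0.84 0 0 0.2"

```text
clock: 1.85
position: [0.3731, -0.2454, 0.2539]
ee_rot: [0.98, 0.201, 0.0, 0.0]
ft_force: [-1.6, -1.6, -1.5]
grip_width: 0.601
grasp_force: 0.0
```

>>> carry_out --pt "0.27 -0.28 0.3 0.1 0.2" --pt "0.54 -0.56 0.6 0.2 0.2" --pt "0.8 -0.84 0.88 0.3 0.2" --pt "0.8 -0.84 0.88 0.3 0.2" --pt "0.8 -0.84 0.88 0.3 0.2"

```text
clock: 2.48
position: [0.4329, -0.0852, 0.1202]
ee_rot: [0.993, 0.121, -0.001, -0.001]
ft_force: [0.3, -1.2, -0.7]
grip_width: 0.604
grasp_force: 0.0
```

```bash
python3 plan.py .434,-.086,.028,13.8
```

```text
t 2.48 pos [ 0.4329 -0.0852  0.1202] yaw 13.91 tilt 0.14 w 51.3 gf 0.0 F [ 0.3 -1.2 -0.7] q [ 0.63  0.1  -0.55  2.05  0.06  1.01 -1.28]
to (0.434, -0.086, 0.028, 13.8) deltas [0.006 0.007 0.614] spin 0.004
```

>>> carry_out --pt "0 0 0.25 0 0.2" --pt "0 0 0.45 0 0.2" --pt "0 0 0.61 0 0.2" --pt "0 0 0.61 0 0.2" --pt "0 0 0.61 0 -1" --pt "0 0 0.61 0 -1" --pt "0 0 0.61 0 -1" --pt "0 0 0.61 0 -1" --pt "0 0 0.61 0 -1" --pt "0 0 0.61 0 -1"

```text
clock: 3.72
position: [0.4342, -0.0869, 0.0315]
ee_rot: [0.993, 0.12, 0.001, 0.001]
ft_force: [-2.2, -2.2, 7.4]
grip_width: 0.238
grasp_force: 59.2
```

>>> carry_out --pt "0 0 -0.2 0 -1" --pt "0 0 -0.4 0 -1" --pt "0 0 -0.6 -0.3 -1" --pt "0 0 -0.6 -0.6 -1" --pt "0 0 -0.6 -0.9 -1" --pt "0 0 -0.6 -1 -1" --pt "0 0 -0.6 -1 -1"

```text
clock: 4.6
position: [0.433, -0.0861, 0.1203]
ee_rot: [0.928, 0.373, 0.0, 0.0]
ft_force: [-0.5, 0.8, -4.0]
grip_width: 0.235
grasp_force: 60.5
```

```bash
python3 plan.py .483,-.295,.12,54.8 .483,-.295,.04,54.8
```

```text
t 4.6 pos [ 0.433  -0.0861  0.1203] yaw 43.76 tilt 0.04 w 20.0 gf 60.5 F [-0.5  0.8 -4. ] q [ 0.67  0.1  -0.6   2.05  0.07  1.01 -0.76]
to (0.483, -0.295, 0.12, 54.8) deltas [-0.722  1.236  0.002] spin -0.368
to (0.483, -0.295, 0.04, 54.8) deltas [-0.722  1.236  0.535] spin -0.368
```

>>> carry_out --pt "-0.12 0.2 0 0 -1" --pt "-0.3 0.5 0 0 -1" --pt "-0.5 0.8 0 0 -1" --pt "-0.7 0.98 0 0 -1" --pt "-0.72 1 0 0 -1" --pt "-0.72 1 0 0 -1"

```text
clock: 5.35
position: [0.4589, -0.2686, 0.1198]
ee_rot: [0.928, 0.372, 0.0, -0.0]
ft_force: [0.3, 0.1, -4.5]
grip_width: 0.24
grasp_force: 60.5
```

>>> carry_out --pt "0 0.12 0 -0.2 -1" --pt "0 0.24 0 -0.37 -1" --pt "0 0.24 0 -0.37 -1" --pt "0 0.24 0 -0.37 -1"

```text
clock: 5.85
position: [0.4838, -0.2935, 0.1198]
ee_rot: [0.887, 0.461, -0.0, -0.0]
ft_force: [-0.1, 0.5, -4.1]
grip_width: 0.235
grasp_force: 60.5
```

```bash
python3 plan.py .483,-.295,.04,54.8 .483,-.295,.036,54.8; python3 - <<'E'
from h import *
p=camera("scene"); save({"img":cv2.resize(p["img"][160:400,130:450],None,fx=2,fy=2)},"s2.png")
E
```

```text
t 5.85 pos [ 0.4838 -0.2935  0.1198] yaw 54.89 tilt 0.04 w 20.0 gf 60.5 F [-0.1  0.5 -4.1] q [ 0.85  0.36 -0.46  1.75  0.18  1.07 -0.28]
to (0.483, -0.295, 0.04, 54.8) deltas [-0.011  0.001  0.532] spin 0.003
to (0.483, -0.295, 0.036, 54.8) deltas [-0.011  0.001  0.558] spin 0.003
```

View pics/s2.png

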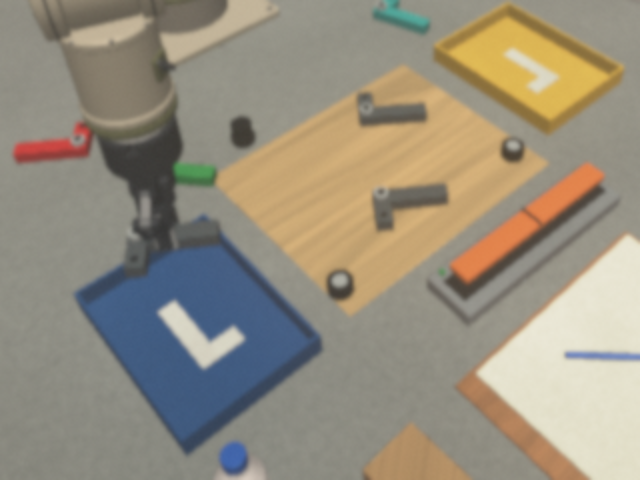

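The scene picture shows the casting held level over the near corner of the blue tray (px ~(175,240)). Next I lower it slowly.

>>> carry_out --pt "0 0 0.2 0 -1" --pt "0 0 0.4 0 -1" --pt "0 0 0.5 0 -1" --pt "0 0 0.54 0 -1" --pt "0 0 0.555 0 -1" --pt "0 0 0.555 0 -1"

```text
clock: 6.65
position: [0.4844, -0.2952, 0.0374]
ee_rot: [0.887, 0.461, 0.0, 0.001]
ft_force: [0.6, 1.0, -3.4]
grip_width: 0.236
grasp_force: 60.5
```

>>> carry_out --pt "0 0 0.01 0 -1" --pt "0 0 0.01 0 -1"

```text
clock: 6.9
position: [0.4843, -0.2952, 0.0356]
ee_rot: [0.887, 0.461, 0.0, 0.001]
ft_force: [0.3, -1.1, -2.3]
grip_width: 0.229
grasp_force: 60.7
```

>>> carry_out --pt "0 0 0.007 0 -1" --pt "0 0 0.007 0 -1"

```text
clock: 7.15
position: [0.4843, -0.2953, 0.0355]
ee_rot: [0.887, 0.461, 0.0, 0.001]
ft_force: [-5.5, 2.8, 11.8]
grip_width: 0.241
grasp_force: 62.4
```

Contact. Next I release, retreat, and move toward A.

>>> carry_out --pt "0 0 -0.005 0 -0.3" --pt "0 0 -0.005 0 0" --pt "0 0 -0.005 0 0" --pt "0 0 -0.005 0 0" --pt "0 0 -0.15 0 0" --pt "0 0 -0.4 0 0.2" --pt "0 0 -0.57 0 0.2" --pt "0 0 -0.57 0 0.2"

```text
clock: 8.15
position: [0.485, -0.2955, 0.1215]
ee_rot: [0.887, 0.461, 0.001, 0.002]
ft_force: [0.5, 0.3, -0.6]
grip_width: 0.601
grasp_force: 0.0
```

```bash
python3 plan.py .5568,-.0099,.12,54.8
```

```text
t 8.15 pos [ 0.485  -0.2955  0.1215] yaw 54.89 tilt 0.22 w 51.0 gf 0.0 F [ 0.5  0.3 -0.6] q [ 0.85  0.35 -0.46  1.75  0.18  1.07 -0.28]
to (0.5568, -0.0099, 0.12, 54.8) deltas [ 1.833 -0.704  0.01 ] spin 0.003
```

>>> carry_out --pt "0.3 -0.12 0 0 0.2" --pt "0.6 -0.24 0 0 0.2" --pt "0.9 -0.35 0 0 0.2" --pt "0.92 -0.35 0 0 0.2"

```text
clock: 8.65
position: [0.5208, -0.1474, 0.1187]
ee_rot: [0.886, 0.464, 0.0, -0.001]
ft_force: [0.5, 0.1, 0.6]
grip_width: 0.598
grasp_force: 0.0
```

>>> carry_out --pt "0.3 -0.12 0 0 0.2" --pt "0.6 -0.24 0 0 0.2" --pt "0.9 -0.35 0 0 0.2" --pt "0.91 -0.35 0 0 0.2" --pt "0.91 -0.35 0 0 0.2"

```text
clock: 9.28
position: [0.5555, -0.0114, 0.1187]
ee_rot: [0.888, 0.461, -0.001, -0.0]
ft_force: [-0.4, -1.3, 0.4]
grip_width: 0.599
grasp_force: 0.0
```

```bash
python3 - <<'E'
from castings import *
p=camera("top"); castings(p,(.43,.6,-.4,-.21)) if 0 else None
img=p["img"]; P=plane(p,.024)
m=((P[...,0]>.43)&(P[...,0]<.64)&(P[...,1]>-.38)&(P[...,1]<-.228)&(img[...,2].astype(int)-img[...,0]<30)&(img.max(-1)<130)).astype(np.uint8)
k,lab,st,c=cv2.connectedComponentsWithStats(cv2.morphologyEx(m,cv2.MORPH_CLOSE,np.ones((2,2))))
i=1+st[1:,4].argmax(); print(st[i])
r=fit(P[lab==i][:,:2],1); print(r.fun,r.x,np.degrees(r.x[2])%360)
D=pts(p)[lab==i][:,2]; print(np.percentile(D,[5,50,95]))
from plan import plan
plan((.5568,-.0099,.031,54.8))
E
```

```text
[423 187  32  20 233]
0.3292714054509492 [ 0.48169965 -0.28778212  4.11210074] 235.60601721368693
[0.01026925 0.02432557 0.03119843]
t 9.32 pos [ 0.5555 -0.012   0.1188] yaw 54.77 tilt 0.08 w 50.9 gf 0.0 F [0.2 0.1 0. ] q [ 0.45  0.36 -0.6   1.78  0.23  1.08 -0.85]
to (0.5568, -0.0099, 0.031, 54.8) deltas [ 0.016 -0.001  0.585] spin -0.001
```

>>> carry_out --pt "0.02 0 0.25 0 0.2" --pt "0.02 0 0.45 0 0.2" --pt "0.02 0 0.585 0 0.2" --pt "0.02 0 0.585 0 0.2" --pt "0.02 0 0.585 0 -1" --pt "0.02 0 0.585 0 -1" --pt "0.02 0 0.585 0 -1" --pt "0.02 0 0.585 0 -1" --pt "0.02 0 0.585 0 -1" --pt "0.02 0 0.585 0 -1"

```text
clock: 10.58
position: [0.5594, -0.0082, 0.0337]
ee_rot: [0.888, 0.461, 0.002, 0.001]
ft_force: [1.5, -1.4, 4.6]
grip_width: 0.237
grasp_force: 59.2
```

>>> carry_out --pt "0 0 -0.2 0 -1" --pt "0 0 -0.4 0 -1" --pt "0 0 -0.6 0 -1" --pt "0 0 -0.6 0 -1" --pt "0 0 -0.6 0 -1"

```text
clock: 11.2
position: [0.5569, -0.0077, 0.1208]
ee_rot: [0.887, 0.461, -0.001, -0.0]
ft_force: [-0.3, 0.0, -5.5]
grip_width: 0.231
grasp_force: 59.8
```

```bash
python3 plan.py .59,-.298,.12,54.8
```

```text
t 11.2 pos [ 0.5569 -0.0077  0.1208] yaw 54.89 tilt 0.07 w 19.6 gf 59.8 F [-0.3  0.  -5.5] q [ 0.44  0.36 -0.61  1.77  0.23  1.08 -0.85]
to (0.59, -0.298, 0.12, 54.8) deltas [-1.456  1.293  0.005] spin 0.003
```

>>> carry_out --pt "-0.15 0.13 0 0 -1" --pt "-0.35 0.31 0 0 -1" --pt "-0.55 0.49 0 0 -1" --pt "-0.73 0.65 0 0 -1" --pt "-0.73 0.65 0 0 -1"

```text
clock: 11.82
position: [0.5731, -0.1572, 0.1196]
ee_rot: [0.889, 0.459, -0.002, -0.0]
ft_force: [0.2, 0.3, -3.5]
grip_width: 0.235
grasp_force: 59.9
```

>>> carry_out --pt "-0.15 0.13 0 0 -1" --pt "-0.35 0.31 0 0 -1" --pt "-0.55 0.49 0 0 -1" --pt "-0.7 0.62 0 0 -1" --pt "-0.73 0.64 0 0 -1" --pt "-0.73 0.64 0 0 -1"

```text
clock: 12.58
position: [0.5896, -0.2968, 0.1205]
ee_rot: [0.887, 0.461, -0.0, -0.001]
ft_force: [-0.7, 0.2, -4.1]
grip_width: 0.235
grasp_force: 59.9
```

```bash
python3 plan.py .59,-.298,.039,54.8
```

```text
t 12.57 pos [ 0.5896 -0.2968  0.1205] yaw 54.92 tilt 0.12 w 19.9 gf 59.9 F [-0.7  0.2 -4.1] q [ 0.74  0.55 -0.47  1.49  0.26  1.17 -0.38]
to (0.59, -0.298, 0.039, 54.8) deltas [-0.005  0.007  0.543] spin 0.004
```

>>> carry_out --pt "0 0 0.2 0 -1" --pt "0 0 0.4 0 -1" --pt "0 0 0.5 0 -1" --pt "0 0 0.54 0 -1" --pt "0 0 0.55 0 -1" --pt "0 0 0.55 0 -1"

```text
clock: 13.32
position: [0.5905, -0.2981, 0.0403]
ee_rot: [0.887, 0.461, 0.0, 0.001]
ft_force: [0.6, -0.4, -4.4]
grip_width: 0.233
grasp_force: 59.9
```

>>> carry_out --pt "0 0 0.007 0 -1" --pt "0 0 0.007 0 -1"

```text
clock: 13.58
position: [0.59, -0.2981, 0.0385]
ee_rot: [0.887, 0.461, 0.0, 0.0]
ft_force: [-0.7, 0.3, -5.5]
grip_width: 0.24
grasp_force: 59.9
```

>>> carry_out --pt "0 0 0.007 0 -1" --pt "0 0 0.007 0 -1"

```text
clock: 13.82
position: [0.5901, -0.2981, 0.0379]
ee_rot: [0.887, 0.461, 0.0, 0.0]
ft_force: [-3.2, 1.6, 3.5]
grip_width: 0.233
grasp_force: 60.9
```

>>> carry_out --pt "0 0 0.005 0 -1" --pt "0 0 0.005 0 -1"

```text
clock: 14.08
position: [0.5901, -0.2981, 0.0378]
ee_rot: [0.887, 0.461, 0.0, 0.0]
ft_force: [-6.6, 2.3, 11.1]
grip_width: 0.236
grasp_force: 61.7
```

>>> carry_out --pt "0 0 -0.005 0 -0.3" --pt "0 0 -0.005 0 0" --pt "0 0 -0.005 0 0" --pt "0 0 -0.005 0 0" --pt "0 0 -0.15 0 0" --pt "0 0 -0.4 0 0.2" --pt "0 0 -0.57 0 0.2" --pt "0 0 -0.57 0 0.2"

```text
clock: 15.08
position: [0.5916, -0.2986, 0.1261]
ee_rot: [0.887, 0.461, 0.002, 0.002]
ft_force: [-0.1, -0.9, -0.4]
grip_width: 0.596
grasp_force: 0.0
```

```bash
python3 plan.py .4265,.0782,.12,52.9
```

```text
t 15.07 pos [ 0.5916 -0.2986  0.1261] yaw 54.89 tilt 0.33 w 50.7 gf 0.0 F [-0.1 -0.9 -0.4] q [ 0.74  0.54 -0.47  1.48  0.26  1.17 -0.38]
to (0.4265, 0.0782, 0.12, 52.9) deltas [ 1.422 -2.345  0.041] spin 0.066
```

>>> carry_out --pt "0.17 -0.28 0 0 0.2" --pt "0.34 -0.56 0 0 0.2" --pt "0.48 -0.79 0 0 0.2" --pt "0.48 -0.79 0 0 0.2"

```text
clock: 15.58
position: [0.5338, -0.1678, 0.1224]
ee_rot: [0.886, 0.463, -0.0, -0.0]
ft_force: [-0.0, -0.4, 0.0]
grip_width: 0.599
grasp_force: 0.0
```

>>> carry_out --pt "0.17 -0.28 0 0 0.2" --pt "0.34 -0.56 0 0 0.2" --pt "0.48 -0.79 0 0 0.2" --pt "0.48 -0.79 0 0 0.2"

```text
clock: 16.08
position: [0.4785, -0.042, 0.1223]
ee_rot: [0.887, 0.463, 0.0, 0.0]
ft_force: [0.3, -0.6, 0.1]
grip_width: 0.599
grasp_force: 0.0
```

>>> carry_out --pt "0.17 -0.28 0.02 0.07 0.2" --pt "0.34 -0.56 0.04 0.07 0.2" --pt "0.46 -0.77 0.04 0.07 0.2" --pt "0.46 -0.77 0.04 0.07 0.2" --pt "0.46 -0.77 0.04 0.07 0.2"

```text
clock: 16.7
position: [0.425, 0.0777, 0.1161]
ee_rot: [0.896, 0.444, 0.0, 0.0]
ft_force: [0.2, 0.3, -0.6]
grip_width: 0.601
grasp_force: 0.0
```

```bash
python3 plan.py .4265,.0782,.031,52.9
```

```text
t 16.7 pos [0.425  0.0777 0.1161] yaw 52.7 tilt 0.03 w 51.1 gf 0.0 F [ 0.2  0.3 -0.6] q [ 0.45  0.1  -0.75  2.07  0.08  1.   -1.  ]
to (0.4265, 0.0782, 0.031, 52.9) deltas [0.009 0.006 0.567] spin -0.007
```

>>> carry_out --pt "0.01 0 0.25 0 0.2" --pt "0.01 0 0.45 0 0.2" --pt "0.01 0 0.565 0 0.2" --pt "0.01 0 0.565 0 0.2" --pt "0.01 0 0.565 0 -1" --pt "0.01 0 0.565 0 -1" --pt "0.01 0 0.565 0 -1" --pt "0.01 0 0.565 0 -1" --pt "0.01 0 0.565 0 -1" --pt "0.01 0 0.565 0 -1"

```text
clock: 17.95
position: [0.4266, 0.0799, 0.0328]
ee_rot: [0.896, 0.444, 0.001, 0.001]
ft_force: [1.1, -2.9, 8.2]
grip_width: 0.236
grasp_force: 59.0
```

>>> carry_out --pt "0 0 -0.2 0 -1" --pt "0 0 -0.4 0 -1" --pt "0 0 -0.6 0 -1" --pt "0 0 -0.6 0 -1" --pt "0 0 -0.6 0 -1"

```text
clock: 18.58
position: [0.4245, 0.0799, 0.1206]
ee_rot: [0.896, 0.445, -0.0, 0.0]
ft_force: [0.1, 0.5, -3.8]
grip_width: 0.228
grasp_force: 60.4
```

```bash
python3 plan.py .501,.302,.12,52.9
```

```text
t 18.57 pos [0.4245 0.0799 0.1206] yaw 52.78 tilt 0.05 w 19.3 gf 60.4 F [ 0.1  0.5 -3.8] q [ 0.46  0.09 -0.77  2.07  0.08  1.01 -1.  ]
to (0.501, 0.302, 0.12, 52.9) deltas [ 1.488 -0.489  0.004] spin -0.004
```

>>> carry_out --pt "0.15 -0.05 0 0 -1" --pt "0.35 -0.11 0 0 -1" --pt "0.55 -0.18 0 0 -1" --pt "0.74 -0.24 0 0 -1" --pt "0.74 -0.24 0 0 -1"

```text
clock: 19.2
position: [0.4626, 0.1925, 0.1199]
ee_rot: [0.895, 0.446, -0.001, -0.001]
ft_force: [0.0, 0.0, -3.5]
grip_width: 0.237
grasp_force: 60.4
```

>>> carry_out --pt "0.15 -0.05 0 0 -1" --pt "0.35 -0.11 0 0 -1" --pt "0.55 -0.18 0 0 -1" --pt "0.7 -0.23 0 0 -1" --pt "0.75 -0.25 0 0 -1" --pt "0.75 -0.25 0 0 -1" --pt "0.75 -0.25 0 0 -1"

```text
clock: 20.08
position: [0.5015, 0.3012, 0.1208]
ee_rot: [0.896, 0.444, -0.0, 0.0]
ft_force: [-0.4, 0.9, -2.9]
grip_width: 0.233
grasp_force: 60.4
```

```bash
python3 plan.py .501,.302,.039,52.9
```

```text
t 20.07 pos [0.5015 0.3012 0.1208] yaw 52.73 tilt 0.08 w 19.8 gf 60.4 F [-0.4  0.9 -2.9] q [ 0.01  0.47 -0.79  1.69  0.37  1.13 -1.53]
to (0.501, 0.302, 0.039, 52.9) deltas [ 0.002 -0.006  0.545] spin -0.006
```

>>> carry_out --pt "0 0 0.2 0 -1" --pt "0 0 0.4 0 -1" --pt "0 0 0.5 0 -1" --pt "0 0 0.54 0 -1" --pt "0 0 0.555 0 -1" --pt "0 0 0.555 0 -1"

```text
clock: 20.82
position: [0.502, 0.3028, 0.0386]
ee_rot: [0.896, 0.445, 0.001, 0.0]
ft_force: [-0.1, 0.3, -3.6]
grip_width: 0.236
grasp_force: 60.3
```

>>> carry_out --pt "0 0 0.007 0 -1" --pt "0 0 0.007 0 -1"

```text
clock: 21.08
position: [0.5017, 0.3027, 0.0371]
ee_rot: [0.896, 0.445, 0.0, 0.0]
ft_force: [0.4, 0.1, -2.6]
grip_width: 0.237
grasp_force: 60.3
```

>>> carry_out --pt "0 0 0.006 0 -1" --pt "0 0 0.006 0 -1"

```text
clock: 21.32
position: [0.5017, 0.3028, 0.0369]
ee_rot: [0.896, 0.445, 0.0, 0.0]
ft_force: [-3.6, -2.5, 6.4]
grip_width: 0.234
grasp_force: 61.5
```

>>> carry_out --pt "0 0 -0.003 0 -0.3" --pt "0 0 -0.003 0 0" --pt "0 0 -0.003 0 0" --pt "0 0 -0.003 0 0" --pt "0 0 -0.15 0 0" --pt "0 0 -0.4 0 0" --pt "0 0 -0.57 0 -1" --pt "0 0 -0.57 0 -1"

```text
clock: 22.32
position: [0.5028, 0.3037, 0.1249]
ee_rot: [0.896, 0.445, 0.002, 0.0]
ft_force: [0.2, 0.2, 0.0]
grip_width: 0.077
grasp_force: 0.0
```

```bash
python3 - <<'E'
from h import *
p=camera("scene"); save(p,"s3.png")
from plan import plan
P=plane(p,.054); img=p["img"].astype(int)
hsv=cv2.cvtColor(p["img"],cv2.COLOR_RGB2HSV)
r=(P[...,0]>.66)&(P[...,0]<.76)&(P[...,1]>-.1)&(P[...,1]<.2)
m=r&(hsv[...,0]>=3)&(hsv[...,0]<=14)&(hsv[...,1]>140)&(img[...,0]>170)
print(cv2.minAreaRect((P[m][:,:2]*1000).astype(np.float32)))
mm=r&(np.hypot(P[...,0]-.707,P[...,1]-.051)<.03)
d=r&(abs(P[...,0]-.707)<.010)&(abs(P[...,1]-.051)<.03)&(img[...,0]<150)
print("line",d.sum(),P[d].mean(0) if d.any() else "")
plan((.707,.051,.12,90),(.707,.051,.12,0))
E
```

```text
((711.26904296875, 44.951995849609375), (238.13604736328125, 29.392127990722656), 88.2254867553711)
line 0 
t 22.38 pos [0.5022 0.303  0.1232] yaw 52.79 tilt 0.15 w 0.6 gf 0.0 F [-0.5  0.1  0.1] q [ 0.01  0.47 -0.79  1.69  0.37  1.13 -1.53]
to (0.707, 0.051, 0.12, 90) deltas [-0.512  2.104  0.021] spin -1.24
to (0.707, 0.051, 0.12, 0) deltas [-0.512  2.104  0.021] spin 1.76
```

View pics/s3.png

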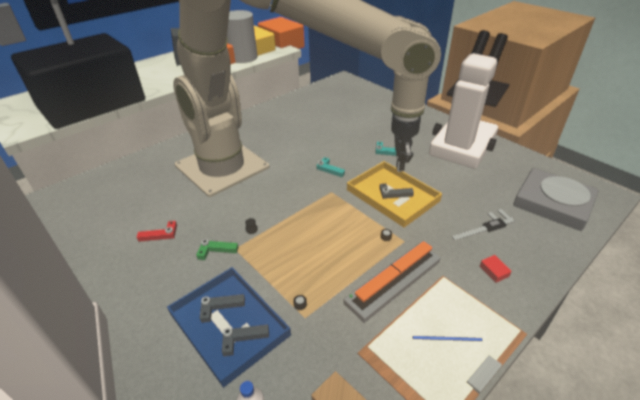

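All three castings are in their trays: two in blue at px ~(215,305) and (240,335), one in yellow at (397,192). The gripper is shut and clear, so I go to the bar's middle.

>>> carry_out --pt "-0.07 0.28 0 0 -1" --pt "-0.14 0.56 0 0 -1" --pt "-0.25 0.99 0 0 -1" --pt "-0.25 0.99 0 0 -1" --pt "-0.25 0.99 0 0 -1"

```text
clock: 23.0
position: [0.5967, 0.1829, 0.1208]
ee_rot: [0.896, 0.444, -0.001, -0.0]
ft_force: [-0.5, 0.9, -0.7]
grip_width: 0.001
grasp_force: 0.0
```

>>> carry_out --pt "-0.07 0.28 0 -0.3 -1" --pt "-0.14 0.56 0 -0.6 -1" --pt "-0.26 0.99 0 -0.9 -1" --pt "-0.26 0.99 0 -1 -1" --pt "-0.26 0.99 0 -1 -1"

```text
clock: 23.62
position: [0.6913, 0.0637, 0.1211]
ee_rot: [0.75, 0.662, 0.0, -0.001]
ft_force: [-1.2, 2.1, -0.3]
grip_width: -0.003
grasp_force: 0.0
```

```bash
python3 plan.py .709,.048,.085,90
```

```text
t 23.62 pos [0.6913 0.0637 0.1211] yaw 82.85 tilt 0.09 w -0.3 gf 0.0 F [-1.2  2.1 -0.3] q [ 0.34  0.7  -0.76  1.37  0.48  1.26 -0.57]
to (0.709, 0.048, 0.085, 90.0) deltas [-0.089  0.13   0.241] spin -0.238
```

>>> carry_out --pt "-0.09 0.13 0.1 -0.2 -1" --pt "-0.09 0.13 0.2 -0.24 -1" --pt "-0.09 0.13 0.23 -0.24 -1" --pt "-0.09 0.13 0.23 -0.24 -1"

```text
clock: 24.12
position: [0.7087, 0.0479, 0.087]
ee_rot: [0.707, 0.707, -0.0, -0.0]
ft_force: [-0.3, -1.0, 0.8]
grip_width: 0.001
grasp_force: 0.0
```

```bash
python3 plan.py .709,.048,.067,90; python3 - <<'E'
from h import *
p=camera("scene"); save({"img":cv2.resize(p["img"][190:340,320:470],None,fx=4,fy=4,interpolation=cv2.INTER_CUBIC)},"s4.png")
E
```

```text
t 24.12 pos [0.7087 0.0479 0.087 ] yaw 90.02 tilt 0.04 w 0.1 gf 0.0 F [-0.3 -1.   0.8] q [ 0.35  0.77 -0.76  1.35  0.53  1.23 -0.44]
to (0.709, 0.048, 0.067, 90.0) deltas [0.001 0.002 0.133] spin 0.001
```

View pics/s4.png

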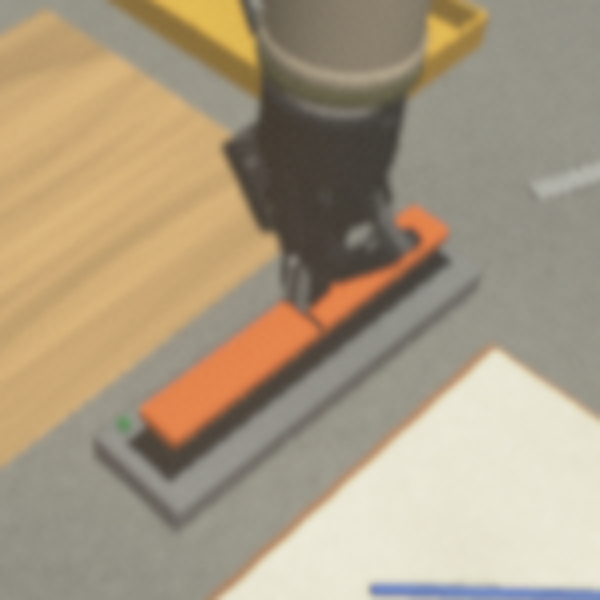

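The fingertips (px ~(300,295)) stand right at the black line across the bar. Now I press slowly.

>>> carry_out --pt "0 0 0.04 0 -1" --pt "0 0 0.07 0 -1" --pt "0 0 0.09 0 -1" --pt "0 0 0.11 0 -1" --pt "0 0 0.11 0 -1"

```text
clock: 24.8
position: [0.7095, 0.0463, 0.0706]
ee_rot: [0.707, 0.707, 0.0, 0.0]
ft_force: [-2.0, -0.0, 3.9]
grip_width: -0.0
grasp_force: 2.0
```

>>> carry_out --pt "0 0 0.015 0 -1" --pt "0 0 0.03 0 -1" --pt "0 0 0.04 0 -1" --pt "0 0 0.04 0 -1"

```text
clock: 25.3
position: [0.7097, 0.0463, 0.0661]
ee_rot: [0.707, 0.707, 0.0, 0.0]
ft_force: [-6.6, -1.7, 15.7]
grip_width: -0.004
grasp_force: 7.6
```

```bash
python3 - <<'E'
from h import *
for n in("scene","top"):
    p=camera(n); P=pts(p); hsv=cv2.cvtColor(p["img"],cv2.COLOR_RGB2HSV)
    m=(hsv[...,0]>=3)&(hsv[...,0]<=14)&(hsv[...,1]>150)&(p["img"][...,0]>180)&(abs(P[...,0]-.71)<.03)&(P[...,1]>-.08)&(P[...,1]<.18)&(abs(P[...,2]-.045)<.02)
    Q=P[m]
    for lo,hi in((-.08,0),(.09,.18)):
        q=Q[(Q[:,1]>lo)&(Q[:,1]<hi)]; print(n,len(q),np.round(np.median(q,0),4) if len(q) else "")
    if n=="scene": save({"img":cv2.resize(p["img"][190:340,320:470],None,fx=4,fy=4,interpolation=cv2.INTER_CUBIC)},"s5.png")
E
```

```text
scene 328 [ 0.7086 -0.037   0.0429]
scene 102 [0.7115 0.1484 0.043 ]
top 0 
top 34 [0.6996 0.1355 0.0435]
```

>>> carry_out --pt "0 0 -0.03 0 -1" --pt "0 0 -0.08 0 -1" --pt "0 0 -0.2 0 -1" --pt "0 0 -0.5 0 -1" --pt "0 0 -0.7 0 -1" --pt "0 0 -0.7 0 -1"

```text
clock: 26.15
position: [0.7108, 0.0467, 0.1733]
ee_rot: [0.707, 0.707, 0.002, 0.002]
ft_force: [-0.3, -0.4, -0.1]
grip_width: -0.003
grasp_force: 0.0
```

```bash
python3 - <<'E'
from h import *
a=cv2.imread("pics/s5.png")
p=camera("scene"); b=p["img"][:,:,::-1]
cv2.imwrite("pics/s6.png",np.hstack([cv2.resize(a,(400,400)),cv2.resize(b[150:390,150:450][:,:],(400,400))]))
E
```

```text
(no output)
```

View pics/s6.png

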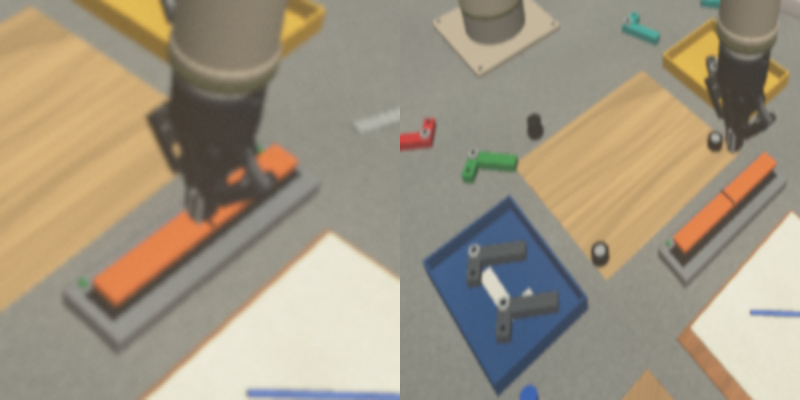

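The left half shows the bar fully down and level, with both ends at z = 0.043. The right half shows it back up with the gripper clear, both pucks in place and the castings flat in the blue tray.

```bash
python3 -c "
from h import *
print(ticket.hand_in())"
```

```text
the job is handed in; nothing more can be done
None
```

Job handed in at about 26 s: both left-hand castings are in the blue tray and the right-hand one is in the yellow, all boss up; the bar was pressed level to its stop and came back up, and both black samples are where they were.

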